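# Mount the magnifier carriage on its dovetail rail and clamp it

## Task

Slide the magnifier carriage onto the dovetail rail from the rail's tapered end, gently and without forcing it, until it is fully home against the red stop. Then tighten the orange side clamp knob clockwise until the clamp bites firmly, snug but not overtightened, and let go. Leave the other things on the desk where they are.

Things in the scene. Friction and masses are not known exactly. Their poses are not given: they have to be found in the camera images.
- carriage_post (a point): Centre of the grey grip post on the loose magnifier carriage. x = the direction in which it slides onto the rail, y across, z up. Post 24 mm along x, 34 mm along y, 40 mm high (20 mm below and above this point). Top of the dark saddle: 20 mm below; roof of its groove: 26 mm below; its flat underside: 40 mm below. With the roof resting on the rail this point is 66 mm above the desk.
- carriage_nose (a point): Centre of the saddle's front face, the face that meets the red stop: x = +30 mm, z = -23 mm from carriage_post. Same axes as carriage_post.
- clamp_knob (a point): On the axis of the orange fluted knob at the height to grip it (does not turn with it); 62 mm to -y and 2 mm below carriage_post, same axes. Round, upright, 30 mm across, head from 16.5 mm below this point to 12.5 above; lug top 24 mm below. Clockwise from above tightens: 0.2 N m of friction over 45 to 80 degrees of free turn (start unknown), then 0.35 N m per rad more; stays where left.
- carriage: The whole magnifier carriage, 0.3-0.5 kg; origin under the middle of the saddle, axes as carriage_post. Saddle 60 mm long, 66 wide, dovetail groove along x, open below and at both ends. Lens 90 mm across at y = +105 mm, top 57 mm above the underside. The knob drives a pad onto the rail's flank, 110 N per rad once it bites: snug is about 30 N, 0.1 N m over the free torque; 55 N is too much.
- rail: Aluminium dovetail rail fixed to the desk, 200 mm long, top 40 mm above the desk; origin under its middle. x = the direction of sliding on, from the tapered end (x = -100 mm) towards the stop. Dovetail 40 mm wide on top, 12 mm high, undercut at 60 degrees, on a 20 mm wide foot. The groove has about 1.2 mm of play to either side and can lift about 2 mm off the rail's top.
- rail_entry (a point): Middle of the tapered end of the rail, at the level of its top (40 mm above the desk), axes as the rail. The first 12 mm are tapered by 4 mm on each side and 2.5 mm at the top.
- stop: Red stop block fixed on top of the rail, 16 mm along the rail, 40 mm wide, 8 mm high; origin under its centre on the rail's top. Its place along the rail varies.
- stop_face (a point): Middle of the stop's face that looks at the tapered end, 3 mm above the rail's top; axes as the rail. Fully home means carriage_nose touches this face.
- tape_roll: Bystander: roll of beige tape, 100 mm across, 24 mm high, flat on the desk; origin under its centre.
- eraser: Bystander: white eraser, 50 x 22 x 14 mm; origin under its centre.
- water_bottle: Bystander: water bottle with a blue cap, 66 mm across, 200 mm tall; origin under its centre.
- brush: Bystander: paint brush lying on the desk; origin under its middle.

How it is judged (in metres and radians):
On the way, in this order (a step that is already met when the one before it is completed fails the run):
1. the carriage is on the dovetail, at least 20 mm of it past the taper (x of carriage_nose in the frame of rail above -0.068 m and x of carriage_nose in the frame of stop_face below 0.003 m and y of carriage in the frame of rail between -0.004 and 0.004 m and z of carriage in the frame of rail between 0.022 and 0.031 m), for 0.1 s.
2. it is home against the stop with the clamp still loose (x of carriage_nose in the frame of stop_face between -0.0025 and 0.003 m and contact force between carriage and rail below 20 N), for 0.1 s.
3. the clamp is tightened on the rail with the carriage home (x of carriage_nose in the frame of stop_face above -0.0025 m and contact force between carriage and rail above 40 N), for 0.2 s.
At the end, for the whole second after the job is handed in: The carriage sits on the dovetail rail, its front face within 2.5 mm of the red stop, and grips the rail: the contact forces between them (pad, groove walls and roof) add up to more than 40 N (loose: about 4 N; snug: about 90 N; never above 170 N); released and at rest (all of step 3 and x of carriage_nose in the frame of stop_face below 0.003 m and y of carriage in the frame of rail between -0.004 and 0.004 m and z of carriage in the frame of rail between 0.022 and 0.03 m and angle between carriage's own z axis and vertical below 0.08 rad and linear speed of carriage below 0.01 m/s); the robot touches nothing.
It fails at once if the clamp is overtightened (contact forces on the rail add up to more than 170 N, some 55 N at the pad) (contact force between carriage and rail above 170 N).
It fails at once if the carriage is rammed into the stop (above 25 N) (contact force between carriage and stop above 25 N).
It fails at once if the carriage is forced onto the rail (above 30 N before it is home) (contact force between carriage and rail above 30 N and x of carriage_nose in the frame of stop_face below -0.004 m).
It fails at once if a bystander is moved more than 15 mm (distance of any of tape_roll, eraser, water_bottle, brush from where it was at the start of the episode above 0.015 m).
It also fails if it takes over 72 s, if anything falls off the work surface, if the arm or the gripper's body presses on something with over 40 N, if the wrist force passes 120 N, or if a joint passes its speed limit or range.

## Robot

A 6-joint arm with a two-finger parallel gripper is mounted at the origin on the work surface. World frame = base frame: x ahead of the robot, y to its left, z up, the work surface at z = 0. Lengths are in mm, angles in degrees, forces in N, time in s.
With the tool pointing down it reaches from about 300 to 850 mm from the base axis. Payload 4.2 kg.
Tool frame: the origin (TCP) lies between the finger pads; the fingertips stand 22 mm ahead of it and the grasp point (between the pads) lies 3 mm ahead of it; z points along the fingers, y is the direction in which the jaws open and shut (so a half turn about z gives the same grasp; the last joint's range is limited). The gripper opens to 91 mm and grips with 3 to 60 N. Pads are 32 mm wide; open, the fingers measure 118 mm over their backs; the gripper's body (76 mm by 178 mm) begins 60 mm behind the grasp point.
Start: joints at [71.391, 18.312, 89.639, -0, 72.044, -1.146], TCP at [172.561, 548.51, 235.976] pointing down, gripper open.
Joint ranges: [-177.97, 177.97], [-48.28, 115.42], [12.27, 149.76], [-77.06, 257.06], [2.81, 150.46], [-146.56, 146.56]. Speed limits (degrees/s): [147.25, 147.25, 180, 180, 180, 180].

## Interface

Orientations are given as [roll, pitch, yaw] about the fixed x, y, z axes, in that order (R = Rz(yaw) Ry(pitch) Rx(roll)).
In Python, from workcell import * gives the robot as it stands.
- The arm moves only by the shell command python3 -m jog 'ROWS' [OPENING] [FORCE]. ROWS is text: rows parted by semicolons, each of 6 numbers parted by spaces: the shift along the tool's x, y, z in units of 0.5 m (1.0 is 0.5 m), then the turn, a rotation vector about the tool's x, y, z in units of pi/2 rad (1.0 is pi/2 rad). A call has 1 to 20 rows; each row is the pose to reach, as a shift and turn from the pose measured when the call began, along the tool's axes at that moment; what a row does not reach only later rows make up. A row lasts 1/12 s, in which the tool goes at most 41.7 mm and 7.16 degrees, less where a joint would pass 70% of its speed; a pose out of reach is approached as far as the arm can. A call with a number of a shift or a turn outside -1 to 1 is refused whole. A call with a gripper value outside its range is refused whole. OPENING is the opening, from -1 (shut) to 1 (fully open), set as the call begins (- or left out, the last holds). The fingers move at their own pace and stop on an object; FORCE is the grip in N (left out, the last holds). Time passes only in rows, so rows that repeat a pose let the fingers close. It gives the time, the measured TCP pose, the force and the opening at its end, in the units of the state.
- state(): the state, without advancing time (a new reading comes with each control period).
- grab_frame(name): name is "scene" or "top" or "wrist"; returns the picture (480x640x3 uint8, red, green, blue); there is no depth.
- calibration(name): a dict with "mtx" (3x3 intrinsics, pixels), "distortion" ([k1, k2, p1, p2, k3] as OpenCV has them; the pictures are not rectified), "rvec" (rotation vector, rad) and "tvec" (3), from world to camera coordinates, as OpenCV has them. Camera axes: x right, y down, z forward; pixel columns grow to the right and rows downward; lengths in mm; the calibration is good to about 2 mm. A picture is of the moment at which its call begins: read the wrist's pose just before it. calibration takes no time and is no camera call; for the wrist camera it gives the pose at the moment of the call.
- job_done(): hands the job in, once; it reports no verdict.
Trained networks look in the newest picture that a camera, given by its name, has taken for a name from the list of things; names that differ only in an ending like _2 or _b are one class to them, and where a whole thing is asked for, a point or a joint stands for the part that bears it (a point fixed in the world has none). Each returns a list of dicts, best first, with "confidence" (0 to 1); they miss things now and then, are a little off and sometimes report something else, mostly with a low value. They report only what shows in the picture. A call takes as long as a camera call.
- spot_in(query, camera): "rect" ([left, top, right, bottom] in pixels, round what is visible of it).
- tip_of(query, camera): "location" ([column, row] in pixels: a listed point, or the origin of a listed thing).
The state is a dict: "time_s": time; "qpos": joint angles; "qvel": joint speeds; "effort": joint torques, N m; "ee_pos": TCP position; "ee_rot": TCP orientation; "force": force on the tool from outside, world axes, zero at the start; "torque": the same for the moment, N m; "gripper_width": finger opening in mm.
Only numpy, scipy, OpenCV 4.12 (cv2) and the standard library are available. Lean on these libraries where they do the work, as an engineer would, in place of code of your own. Each camera call takes 0.05 s, during which the arm holds its last target. There are 200 camera calls.

## Working session

There is one attempt and no reset: what is moved stays moved. The work goes in short steps, Python scripts to look and compute and a shell command to move; the robot and the scene stay as the last step left them, time stands still between calls to the robot, and variables do not carry over. Pictures are saved under pics/ and viewed, about 8 in all and at most 12, crops included, and the job is handed in when it is done.

```bash
mkdir -p pics; ls
cat > h.py <<'E'
from workcell import *
import numpy as np, cv2
def snap(c,n=None):
    im=grab_frame(c)
    if n: cv2.imwrite(f'pics/{n}.png',im[:,:,::-1])
    return im
def ray(c,px,cal=None):
    k=cal or calibration(c)
    R=cv2.Rodrigues(np.array(k['rvec'],float))[0];t=np.array(k['tvec'],float).ravel()
    u=cv2.undistortPoints(np.array([[px]],float),np.array(k['mtx'],float),np.array(k['distortion'],float))[0,0]
    return -R.T@t, R.T@np.array([u[0],u[1],1.])
def atz(c,px,z,cal=None):
    o,d=ray(c,px,cal); return o+d*(z-o[2])/d[2]
def proj(c,P):
    k=calibration(c)
    return cv2.projectPoints(np.array(P,float).reshape(-1,3),np.array(k['rvec'],float),np.array(k['tvec'],float),np.array(k['mtx'],float),np.array(k['distortion'],float))[0].reshape(-1,2)
E
python3 - <<'E'
from h import *
np.set_printoptions(precision=1,suppress=True)
print(state())
Z=dict(carriage_post=40+20-0,clamp_knob=38,carriage=0,rail_entry=40,stop_face=43,stop=40,rail=0,carriage_nose=17,tape_roll=0,eraser=0,water_bottle=0,brush=0)
Z['carriage_post']=40
for c in ('scene','top'):
    snap(c,c)
    for q,z in Z.items():
        for r in tip_of(q,c)[:2]: print(c,q,round(r['confidence'],2),np.array(r['location']),atz(c,r['location'],z))
E
```

```text
pics
{'time_s': 0.0, 'qpos': array([71.4, 18.4, 89.7, -0. , 72. , -1.1]), 'qvel': array([-0.1,  0.1,  0.1, -0.1, -0.1, -0.1]), 'effort': array([  0. , -41.2, -23.2,   0.1,   0. ,  -0. ]), 'ee_pos': array([172.4, 548.1, 235.1]), 'ee_rot': array([-179.9,    0. ,  162.5]), 'force': array([ 0.3, -0.1,  0.4]), 'torque': array([ 0., -0.,  0.]), 'gripper_width': 91.28162847789562}
scene carriage_post 0.63 [474.6 234.5] [549.5 292.7  40. ]
scene clamp_knob 0.94 [475.5 216. ] [488.8 312.4  38. ]
scene carriage 0.97 [471.2 252.7] [555.9 292.3   0. ]
scene rail_entry 0.86 [335.7 238.1] [550.5  27.5  40. ]
scene stop_face 0.46 [267.5 245.6] [ 571.4 -100.7   43. ]
scene stop_face 0.2 [455.3 238.7] [564.4 251.2  43. ]
scene stop 0.6 [266.4 244.7] [ 565.1 -102.7   40. ]
scene stop 0.19 [340.2 240.4] [557.7  35.3  40. ]
scene rail 0.65 [289.6 265. ] [578.3 -60.3   0. ]
scene carriage_nose 0.6 [454.2 241.6] [541.5 259.8  17. ]
scene tape_roll 0.84 [190.2 222.1] [ 438.3 -258.5    0. ]
scene tape_roll 0.32 [118.3 293.4] [ 641.  -363.1    0. ]
scene eraser 0.83 [330.7 219.3] [438.9  30.    0. ]
scene wa
[... 198 characters left out ...]
  44.7   0. ]
top carriage_post 0.64 [170.4 252.8] [558.9 291.4  40. ]
top clamp_knob 0.85 [156.2 288.9] [493.8 317.2  38. ]
top carriage 0.78 [176.7 255.1] [557.9 292.1   0. ]
top stop_face 0.54 [378.9 235. ] [579.2 -92.8  43. ]
top stop 0.58 [385.2 236. ] [ 577.4 -104.5   40. ]
top rail 0.62 [360.  243.5] [569.  -59.3   0. ]
top rail 0.53 [174.4 256.9] [554.6 296.4   0. ]
top carriage_nose 0.7 [156.2 288.4] [495.3 324.4  17. ]
top carriage_nose 0.56 [188.5 260.5] [545.5 264.6  17. ]
top tape_roll 0.37 [175.5 256.1] [556.1 294.3   0. ]
top eraser 0.53 [313.5 308. ] [449.8  32.7   0. ]
top water_bottle 0.58 [520.  197.4] [ 647.9 -367.     0. ]
top brush 0.57 [297.4 136.5] [784.   55.9   0. ]
```

View pics/scene.png

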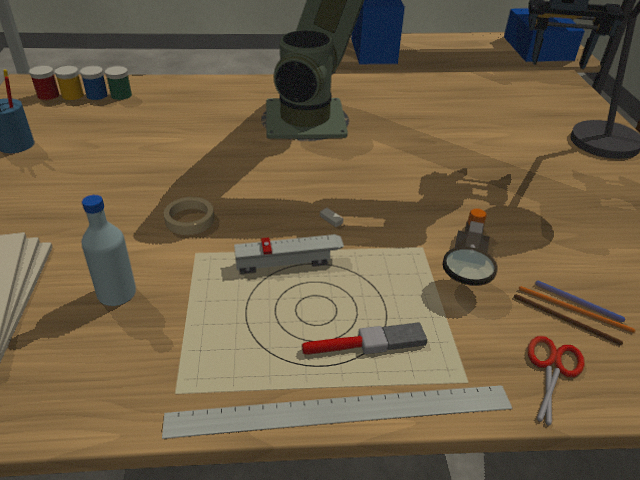

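View pics/top.png

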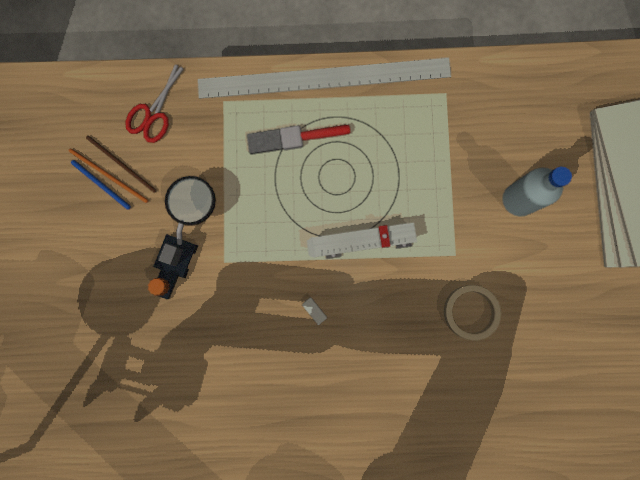

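```bash
cat >> h.py <<'E'
from scipy.spatial.transform import Rotation as Ro
np.set_printoptions(precision=2,suppress=True)
def row(p,yaw,roll=180,pitch=0):
    s=state(); R=Ro.from_euler('xyz',s['ee_rot'],degrees=True)
    T=Ro.from_euler('xyz',[roll,pitch,yaw],degrees=True)
    d=R.inv().apply(np.array(p,float)-s['ee_pos'])/500
    w=(R.inv()*T).as_rotvec()/(np.pi/2)
    print('ROW',' '.join(f'{v:.4f}' for v in np.r_[d,w]),'| rows>=',np.ceil(max(np.linalg.norm(d)*500/41.7,np.linalg.norm(w)*90/7.16)))
def tri(obs):
    A=np.zeros((3,3));b=np.zeros(3)
    for o,d in obs:
        d=d/np.linalg.norm(d);M=np.eye(3)-np.outer(d,d);A+=M;b+=M@o
    return np.linalg.solve(A,b)
E
python3 - <<'E'
from h import *
k=calibration('wrist');R=cv2.Rodrigues(np.array(k['rvec'],float))[0];c=-R.T@np.array(k['tvec']).ravel()
s=state();T=Ro.from_euler('xyz',s['ee_rot'],degrees=True)
print('cam in tool',T.inv().apply(c-s['ee_pos']),'axis',T.inv().apply(R[2]),k['mtx'])
row([540,290,330],71)
for q,a,b in (('post',(474.6,234.5),(170.4,252.8)),('knob',(475.5,216),(156.2,288.9)),('stopf',(267.5,245.6),(378.9,235))):
    print(q,tri([ray('scene',a),ray('top',b)]))
E
```

```text
cam in tool [  77.15    0.72 -148.28] axis [-0.27 -0.    0.96] [[391.89   0.   319.52]
 [  0.   391.89 235.97]
 [  0.     0.     1.  ]]
ROW -0.8562 -0.2727 -0.1881 0.0000 -0.0001 1.0171 | rows>= 13.0
post [558.2  288.96  47.07]
knob [493.2  313.09  41.89]
stopf [578.46 -96.5   48.39]
```

```bash
python3 -m jog '-0.3 -0.1 -0.188 0 0 0.3;-0.856 -0.273 -0.188 0 0 1.017;-0.856 -0.273 -0.188 0 0 1.017;-0.856 -0.273 -0.188 0 0 1.017;-0.856 -0.273 -0.188 0 0 1.017;-0.856 -0.273 -0.188 0 0 1.017;-0.856 -0.273 -0.188 0 0 1.017;-0.856 -0.273 -0.188 0 0 1.017;-0.856 -0.273 -0.188 0 0 1.017;-0.856 -0.273 -0.188 0 0 1.017;-0.856 -0.273 -0.188 0 0 1.017;-0.856 -0.273 -0.188 0 0 1.017;-0.856 -0.273 -0.188 0 0 1.017;-0.856 -0.273 -0.188 0 0 1.017;-0.856 -0.273 -0.188 0 0 1.017;-0.856 -0.273 -0.188 0 0 1.017;-0.856 -0.273 -0.188 0 0 1.017'
python3 - <<'E'
from h import *
snap('wrist','w1')
for q,z in (('carriage_post',40),('clamp_knob',38),('carriage',0),('carriage_nose',17)):
    for r in tip_of(q,'wrist')[:2]: print(q,round(r['confidence'],2),np.array(r['location']),atz('wrist',r['location'],z))
print(state()['ee_pos'],state()['ee_rot'])
E
```

```text
[172.55 548.5  235.97] [180.     0.   162.54]refused, turn out of range in row 2
```

View pics/w1.png

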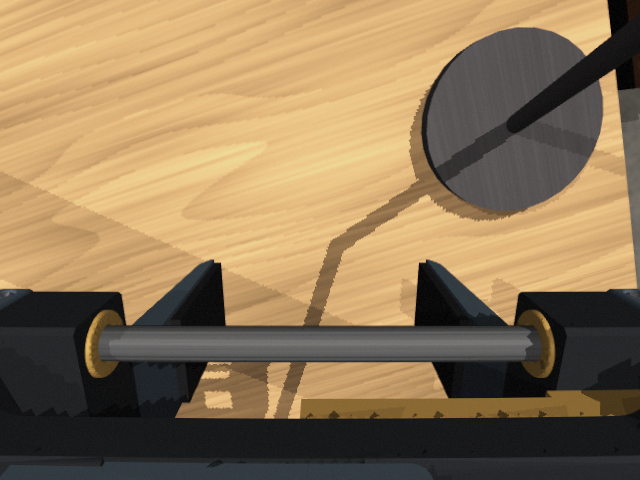

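```bash
python3 -m jog '-0.856 -0.273 -0.188 0 0 1;-0.856 -0.273 -0.188 0 0 1;-0.856 -0.273 -0.188 0 0 1;-0.856 -0.273 -0.188 0 0 1;-0.856 -0.273 -0.188 0 0 1;-0.856 -0.273 -0.188 0 0 1;-0.856 -0.273 -0.188 0 0 1;-0.856 -0.273 -0.188 0 0 1;-0.856 -0.273 -0.188 0 0 1;-0.856 -0.273 -0.188 0 0 1;-0.856 -0.273 -0.188 0 0 1;-0.856 -0.273 -0.188 0 0 1;-0.856 -0.273 -0.188 0 0 1;-0.856 -0.273 -0.188 0 0 1;-0.856 -0.273 -0.188 0 0 1;-0.856 -0.273 -0.188 0 0 1;-0.856 -0.273 -0.188 0 0 1'
python3 - <<'E'
from h import *
snap('wrist','w2')
for q,z in (('carriage_post',40),('clamp_knob',38),('carriage',0),('carriage_nose',17)):
    for r in tip_of(q,'wrist')[:2]: print(q,round(r['confidence'],2),np.array(r['location']),atz('wrist',r['location'],z))
print(state()['ee_pos'],state()['ee_rot'],state()['qpos'])
E
```

```text
time_s: 2.97
ee_pos: [539.4, 290.3, 330.0]
ee_rot: [-180.0, -0.0, 72.7]
force: [0.0, 0.2, -0.4]
gripper_width: 91.1
carriage_post 0.97 [332.5 193.6] [554.48 288.95  40.  ]
carriage_post 0.48 [395.3 375.7] [562.73  36.45  40.  ]
clamp_knob 0.95 [276.9 189.7] [495.87 311.75  38.  ]
clamp_knob 0.67 [310.8 382.5] [454.49  58.46  38.  ]
carriage 0.88 [332.5 186.8] [556.33 290.     0.  ]
carriage_nose 0.9 [327.4 213.3] [541.38 263.81  17.  ]
[539.65 290.09 330.03] [180.    -0.01  72.58] [27.18 19.58 74.42  0.   86.   44.6 ]
```

View pics/w2.png

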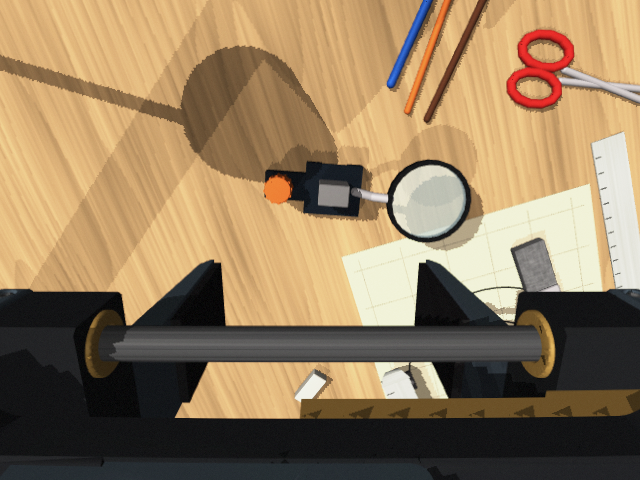

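Run:
```python
from h import *
row([556,289.5,170],158.5)
```

```text
ROW 0.0086 0.0315 0.3201 0.0001 -0.0000 -0.9546 | rows>= 12.0
```

```bash
python3 -m jog '0.0086 0.0315 0.32 0 0 -0.955;0.0086 0.0315 0.32 0 0 -0.955;0.0086 0.0315 0.32 0 0 -0.955;0.0086 0.0315 0.32 0 0 -0.955;0.0086 0.0315 0.32 0 0 -0.955;0.0086 0.0315 0.32 0 0 -0.955;0.0086 0.0315 0.32 0 0 -0.955;0.0086 0.0315 0.32 0 0 -0.955;0.0086 0.0315 0.32 0 0 -0.955;0.0086 0.0315 0.32 0 0 -0.955;0.0086 0.0315 0.32 0 0 -0.955;0.0086 0.0315 0.32 0 0 -0.955;0.0086 0.0315 0.32 0 0 -0.955;0.0086 0.0315 0.32 0 0 -0.955;0.0086 0.0315 0.32 0 0 -0.955;0.0086 0.0315 0.32 0 0 -0.955'
python3 - <<'E'
from h import *
snap('wrist','w3')
for q,z in (('carriage_post',40),('clamp_knob',38),('carriage',0),('carriage_nose',17)):
    for r in tip_of(q,'wrist')[:2]: print(q,round(r['confidence'],2),np.array(r['location']),atz('wrist',r['location'],z))
print(state()['ee_pos'],state()['ee_rot'],state()['qpos'])
E
```

```text
time_s: 4.55
ee_pos: [556.0, 289.5, 170.1]
ee_rot: [180.0, 0.0, 158.4]
force: [-0.7, 0.1, -0.5]
gripper_width: 91.2
carriage_post 0.73 [316.8 231.3] [553.84 288.79  40.  ]
clamp_knob 0.77 [318.  143.1] [495.43 312.96  38.  ]
carriage 0.9 [320.3 218.4] [554.54 291.35   0.  ]
carriage_nose 0.73 [283.2 222.9] [543.37 264.13  17.  ]
[555.99 289.48 170.03] [179.99   0.   158.51] [ 26.45  25.52  88.17   0.    66.3  -42.05]
```

View pics/w3.png

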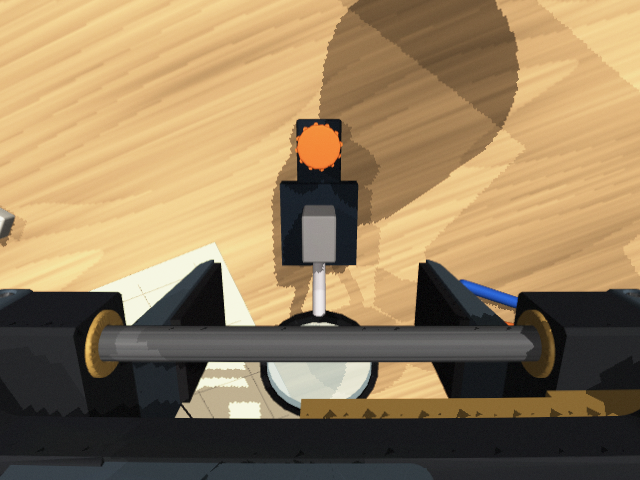

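```bash
python3 -m jog '0.0034 -0.0024 0.1 0 0 0;0.0034 -0.0024 0.17 0 0 0;0.0034 -0.0024 0.22 0 0 0;0.0034 -0.0024 0.244 0 0 0;0.0034 -0.0024 0.244 0 0 0;0.0034 -0.0024 0.244 0 0 0' && python3 -m jog '0 0 0 0 0 0;0 0 0 0 0 0;0 0 0 0 0 0;0 0 0 0 0 0;0 0 0 0 0 0;0 0 0 0 0 0;0 0 0 0 0 0;0 0 0 0 0 0;0 0 0 0 0 0;0 0 0 0 0 0;0 0 0 0 0 0;0 0 0 0 0 0' -1 50
```

```text
time_s: 5.3
ee_pos: [554.6, 289.3, 48.6]
ee_rot: [180.0, 0.0, 158.5]
force: [0.7, 0.1, -0.1]
gripper_width: 91.1
time_s: 6.3
ee_pos: [554.6, 289.4, 48.5]
ee_rot: [180.0, 0.0, 158.5]
force: [1.1, 1.1, 1.1]
gripper_width: 24.0
```

Run:
```python
from h import *
row([600,110,290],186)
```

```text
ROW -0.2162 -0.3001 -0.4830 0.0004 0.0005 -0.3056 | rows>= 8.0
```

```bash
python3 -m jog '0 0 -0.02 0 0 0;0 0 -0.06 0 0 0;0 0 -0.11 0 0 0;-0.015 -0.02 -0.16 0 0 -0.02;-0.04 -0.056 -0.21 0 0 -0.06;-0.07 -0.1 -0.26 0 0 -0.1;-0.1 -0.14 -0.31 0 0 -0.14;-0.13 -0.18 -0.355 0 0 -0.18;-0.16 -0.22 -0.4 0 0 -0.22;-0.185 -0.257 -0.435 0 0 -0.26;-0.205 -0.284 -0.465 0 0 -0.29;-0.216 -0.3 -0.483 0 0 -0.3056;-0.216 -0.3 -0.483 0 0 -0.3056;-0.216 -0.3 -0.483 0 0 -0.3056;-0.216 -0.3 -0.483 0 0 -0.3056'
python3 - <<'E'
from h import *
snap('wrist','w4')
for c in ('wrist','top'):
  if c=='top': snap(c,'top2')
  for q,z in (('rail_entry',40),('stop_face',43),('stop',40),('rail',0)):
    for r in tip_of(q,c)[:2]: print(c,q,round(r['confidence'],2),np.array(r['location']),atz(c,r['location'],z))
s=state();print(s)
E
```

```text
time_s: 7.55
ee_pos: [599.1, 110.7, 288.9]
ee_rot: [179.9, -0.1, -174.0]
force: [-0.5, -0.1, -3.6]
gripper_width: 23.7
wrist rail_entry 0.58 [252.8 154.8] [557.51  40.31  40.  ]
wrist stop_face 0.88 [115.4 158.7] [575.04 -95.73  43.  ]
wrist stop 0.69 [111.7 157.9] [ 575.29 -101.12   40.  ]
wrist rail 0.78 [166.6 154.8] [571.36 -60.95   0.  ]
wrist rail 0.23 [252.2  36.7] [443.22  25.94   0.  ]
top rail_entry 0.89 [304.9 250.5] [555.25  43.77  40.  ]
top stop_face 0.51 [377.9 236.2] [577.07 -90.89  43.  ]
top stop 0.57 [386.  235.2] [ 578.78 -106.02   40.  ]
top rail 0.78 [360.9 240.7] [574.34 -61.19   0.  ]
{'time_s': 8.05, 'qpos': array([  9.33,  19.99,  79.4 ,   0.02,  80.57, -86.69]), 'qvel': array([-0.22, -0.05, -0.01, -0.03, -0.01,  0.03]), 'effort': array([  0.06, -45.79, -25.56,  -0.03,   0.09,   0.  ]), 'ee_pos': array([599.89, 110.29, 289.87]), 'ee_rot': array([ 179.98,    0.04, -173.98]), 'force': array([-0.6 , -0.32, -3.83]), 'torque': array([ 0.05, -0.02, -0.02]), 'gripper_width': 23.980358632684993}
```

View pics/w4.png

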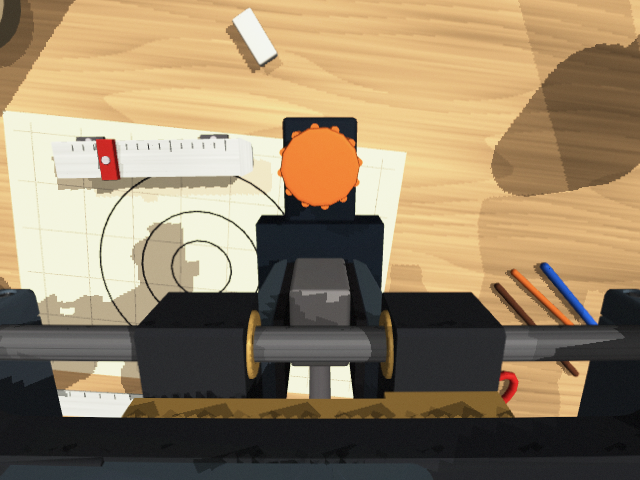

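Run:
```python
from h import *
im=cv2.imread('pics/w4.png').astype(int)
b,g,r=im[...,0],im[...,1],im[...,2]
for y in (130,136,140,144,150,160,170,176,180,184): print(y,im[y,180],im[y,245])
m=((r-b)<12)&(g>110)
m[:,:45]=0;m[:,262:]=0;m[:125]=0;m[190:]=0
n,l,st,_=cv2.connectedComponentsWithStats(m.astype(np.uint8)); print(st[1:][st[1:,4]>100])
top=[];bot=[]
for c in range(125,236):
    y=np.where(m[:,c])[0]
    if len(y): top.append((c,y.min()-.5)); bot.append((c,y.max()+.5))
for nme,a in (('top',top),('bot',bot)):
    a=np.array(a)
    for _ in range(3):
        p=np.polyfit(a[:,0],a[:,1],1); a=a[abs(np.polyval(p,a[:,0])-a[:,1])<1.0]
    print(nme,p,len(a),[np.polyval(p,c) for c in (60,125,235,253)])
    P=[atz('wrist',(c,np.polyval(p,c)),40) for c in (125,235)]
    d=P[1]-P[0];print(P,np.degrees(np.arctan2(-d[1],-d[0])))
y=np.where(m[150:165,:].sum(0)>8)[0];print('cols',y.min(),y.max())
# red stop
red=(r>130)&(g<80);red[:,180:]=0
ys,xs=np.where(red[:200]);
for yy in range(140,180,6):
    x=np.where(red[yy])[0]; print(yy,x.min() if len(x) else 0,x.max() if len(x) else 0)
```

```text
130 [226 246 245] [139 200 237]
136 [225 245 244] [227 246 245]
140 [229 236 235] [228 241 240]
144 [192 202 201] [231 237 237]
150 [229 236 235] [231 238 238]
160 [226 233 232] [231 238 237]
170 [229 235 235] [230 236 236]
176 [180 197 201] [198 231 240]
180 [103 127 139] [53 58 62]
184 [105 129 141] [200 232 240]
[[ 116  135  137   42 4792]
 [  51  137   50   41 1610]]
top [ -0.03 144.13] 92 [np.float64(142.38507492541422), np.float64(140.49969780113088), np.float64(137.30905959080522), np.float64(136.78695515638827)]
[array([557.64, -88.12,  40.  ]), array([543.73,  20.99,  40.  ])] -82.7397622100426
bot [ -0.02 178.72] 110 [np.float64(177.5988571557379), np.float64(176.3830466830467), np.float64(174.3255212677231), np.float64(173.98883529067015)]
[array([593.54, -89.14,  40.  ]), array([580.2 ,  22.67,  40.  ])] -83.19776677978174
cols 54 252
140 96 111
146 97 112
152 98 113
158 99 114
164 100 115
170 101 116
176 101 117
```

Run:
```python
from h import *
for a,b in (((53.5,160),(253,155.5)),):
    A,B=atz('wrist',a,40),atz('wrist',b,40-1);print(A,B,np.linalg.norm(A-B))
im=cv2.imread('pics/w4.png')
for c in (150,190,225):
    print(c);print(im[134:146,c].tolist());print(im[170:182,c].tolist())
# stop face top edge (z=48) at row ends
for p in ((112.0,140),(117.5,177)): print(atz('wrist',p,48))
crop=im[120:200,40:280];cv2.imwrite('pics/c1.png',cv2.resize(crop,None,fx=3.3,fy=3.3,interpolation=cv2.INTER_NEAREST))
```

```text
[ 584.07 -161.72   40.  ] [559.71  39.59  39.  ] 202.7747169604973
150
[[225, 246, 245], [225, 245, 244], [223, 245, 244], [224, 245, 244], [226, 246, 245], [223, 246, 244], [229, 236, 236], [227, 233, 234], [227, 233, 234], [228, 235, 235], [227, 232, 234], [227, 234, 234]]
[[228, 234, 235], [225, 232, 233], [228, 234, 234], [230, 236, 236], [228, 234, 234], [228, 235, 235], [209, 220, 221], [80, 94, 99], [110, 138, 148], [110, 138, 149], [108, 135, 145], [109, 136, 147]]
190
[[226, 246, 244], [225, 245, 244], [224, 245, 244], [225, 245, 244], [226, 245, 244], [229, 242, 242], [229, 236, 236], [228, 235, 235], [229, 236, 235], [228, 236, 235], [230, 237, 236], [230, 237, 237]]
[[229, 236, 236], [229, 236, 235], [229, 236, 236], [229, 236, 236], [229, 235, 236], [226, 233, 234], [179, 197, 202], [113, 138, 151], [110, 136, 149], [112, 138, 150], [112, 137, 150], [111, 136, 149]]
225
[[143, 162, 164], [93, 92, 97], [92, 92, 96], [94, 93, 98], [148, 154, 157], [220, 228, 228], [168, 175, 177], [130, 137, 136], [135, 140, 141], [140, 145, 146], [150, 158, 158], [143, 152, 151]]
[[230, 237, 237], [229, 236, 236], [233, 238, 239], [231, 238, 237], [232, 239, 238], [209, 223, 225], [134, 158, 168], [112, 137, 149], [112, 139, 150], [111, 137, 149], [112, 140, 151], [112, 139, 151]]
[557.71 -97.04  48.  ]
[593.5  -92.84  48.  ]
```

View pics/c1.png

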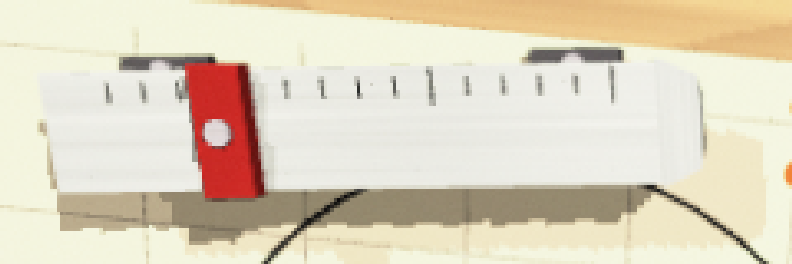

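Run:
```python
from h import *
s=state();T=Ro.from_euler('xyz',s['ee_rot'],degrees=True);z0=s['ee_pos'][2]-8.5
print(calibration('wrist')['distortion'])
for c in ('wrist','top','scene'):
  snap(c,c+'3')
  for q,dz in (('carriage_post',0),('clamp_knob',-2),('carriage_nose',-23),('carriage',-40)):
    for r in tip_of(q,c)[:1]:
      P=atz(c,r['location'],z0+dz); print(c,q,round(r['confidence'],2),np.array(r['location']),'tool',T.inv().apply(P-s['ee_pos']))
# top rail edges
im=cv2.imread('pics/top2.png').astype(int);b,g,r=im[...,0],im[...,1],im[...,2]
for x in (330,350): print(im[215:262:2,x].tolist())
cv2.imwrite('pics/c2.png',cv2.resize(cv2.imread('pics/top3.png')[200:280,200:440],None,fx=3.3,fy=3.3,interpolation=cv2.INTER_NEAREST))
```

```text
[-0.02  0.    0.    0.    0.  ]
wrist carriage_post 0.86 [314.5 309.9] tool [-1.52 -1.86  8.5 ]
wrist clamp_knob 0.97 [319.1 164. ] tool [61.71  0.29 10.46]
wrist carriage_nose 0.57 [258.1 284. ] tool [  1.11 -30.11  31.49]
wrist carriage 0.66 [320.5 274. ] tool [-0.33  0.78 48.5 ]
scene carriage_post 0.68 [399.1 133.1] tool [9.41 2.27 8.49]
scene clamp_knob 0.69 [391.2 113.4] tool [79.8   9.58 10.45]
scene carriage_nose 0.75 [269. 248.] tool [-213.5  -228.88   31.55]
scene carriage 0.67 [392.5 157.8] tool [ 2.71 -5.68 48.5 ]
[[162, 194, 191], [160, 192, 188], [156, 188, 186], [161, 192, 190], [158, 188, 189], [144, 175, 186], [143, 174, 185], [97, 115, 122], [94, 115, 121], [95, 114, 122], [170, 185, 184], [168, 182, 182], [171, 186, 185], [168, 182, 181], [169, 182, 182], [170, 184, 183], [171, 184, 183], [174, 187, 188], [171, 185, 183], [171, 184, 184], [91, 99, 100], [87, 94, 97], [141, 176, 187], [103, 146, 178]]
[[156, 186, 185], [158, 187, 186], [150, 178, 181], [140, 168, 180], [141, 172, 183], [119, 143, 151], [96, 116, 122], [93, 112, 117], [115, 132, 136], [169, 182, 182], [167, 179, 178], [167, 182, 182], [166, 179, 178], [166, 180, 179], [166, 180, 180], [151, 162, 164], [153, 166, 167], [166, 180, 179], [163, 180, 181], [158, 188, 187], [162, 191, 190], [158, 188, 187], [104, 146, 180], [103, 144, 175]]
```

View pics/c2.png

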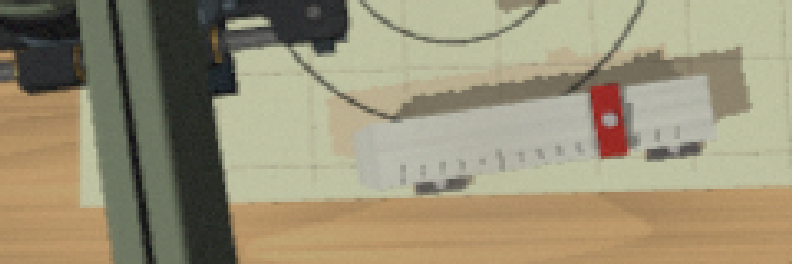

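Run:
```python
from h import *
im=cv2.imread('pics/top3.png').astype(int);b,g,r=im[...,0],im[...,1],im[...,2]
m=((r-b)<19)&(g>140); m[:,:305]=0;m[:,420:]=0;m[:218]=0;m[262:]=0
E=[[],[]]
for c in range(320,376):
    y=np.where(m[:,c])[0]; E[0].append((c,y.min()-.5));E[1].append((c,y.max()+.5))
L=[]
for a in E:
    a=np.array(a)
    for _ in range(4):
        p=np.polyfit(a[:,0],a[:,1],1); a=a[abs(np.polyval(p,a[:,0])-a[:,1])<1.2]
    P=[atz('top',(c,np.polyval(p,c)),40) for c in (320,376)];L.append(P);print(len(a),P)
L=np.array(L);M=L.mean(0);d=M[1]-M[0];print('mid',M,np.degrees(np.arctan2(d[1],d[0])),'w',np.linalg.norm(L[1,0]-L[0,0]))
x=[np.where(m[y])[0].min() for y in range(240,250)];print('entry col',x)
print(M[0]+d/d[1]*(39.6-M[0][1]),M[0]+d/d[1]*(-95-M[0][1]))
# triangulation of features visible in scene/top/wrist: stop face
row([551.2,109.1,95],-173)
```

```text
56 [array([581.14,  15.3 ,  40.  ]), array([593.81, -88.29,  40.  ])]
53 [array([544.62,  16.28,  40.  ]), array([556.8 , -86.78,  40.  ])]
mid [[562.88  15.79  40.  ]
 [575.31 -87.54  40.  ]] -83.14430187192104 w 36.53270138579481
entry col [np.int64(308), np.int64(307), np.int64(308), np.int64(308), np.int64(308), np.int64(308), np.int64(308), np.int64(308), np.int64(308), np.int64(308)]
[560.02  39.6   40.  ] [576.2 -95.   40. ]
ROW 0.0974 0.0081 0.3898 0.0002 0.0005 -0.0111 | rows>= 5.0
```

```bash
python3 -m jog '0.02 0.002 0.05 0 0 -0.002;0.045 0.004 0.13 0 0 -0.005;0.07 0.006 0.21 0 0 -0.008;0.09 0.008 0.29 0 0 -0.01;0.0974 0.008 0.35 0 0 -0.0105;0.0974 0.008 0.39 0 0 -0.0105;0.0974 0.008 0.39 0 0 -0.0105;0.0974 0.008 0.39 0 0 -0.0105;0.0974 0.008 0.39 0 0 -0.0105'
python3 - <<'E'
from h import *
snap('wrist','w5'); s=state();T=Ro.from_euler('xyz',s['ee_rot'],degrees=True);z0=s['ee_pos'][2]-8.5
for q,z in (('carriage_post',z0),('clamp_knob',z0-2),('carriage_nose',z0-23),('rail_entry',40),('stop_face',43)):
    for r in tip_of(q,'wrist')[:1]:
      P=atz('wrist',r['location'],z); print(q,round(r['confidence'],2),np.array(r['location']),P,'tool',T.inv().apply(P-s['ee_pos']))
print(s['ee_pos'],s['ee_rot'],s['force'],s['torque'])
row([551.4,109.1,75.5],-173.05)
E
```

```text
time_s: 9.55
ee_pos: [553.0, 109.3, 96.6]
ee_rot: [180.0, 0.3, -173.1]
force: [1.4, -0.4, -2.8]
gripper_width: 23.9
carriage_post 0.86 [316.1 308.1] [553.75 108.42  88.5 ] tool [-0.47 -1.02  8.5 ]
clamp_knob 0.71 [318.8 165.8] [492.09 102.25  86.5 ] tool [61.49  0.31 10.17]
carriage_nose 0.81 [259.4 284.6] [555.01  80.17  65.5 ] tool [  1.81 -29.24  31.47]
rail_entry 0.77 [194.1 263.7] [557.74  40.24  40.  ] tool [  4.07 -69.22  56.94]
[553.11 109.37  97.  ] [ 179.97    0.3  -173.06] [-0.05 -0.19 -3.77] [ 0.03  0.   -0.01]
ROW 0.0010 -0.0000 0.0410 0.0003 0.0018 -0.0001 | rows>= 1.0
```

View pics/w5.png

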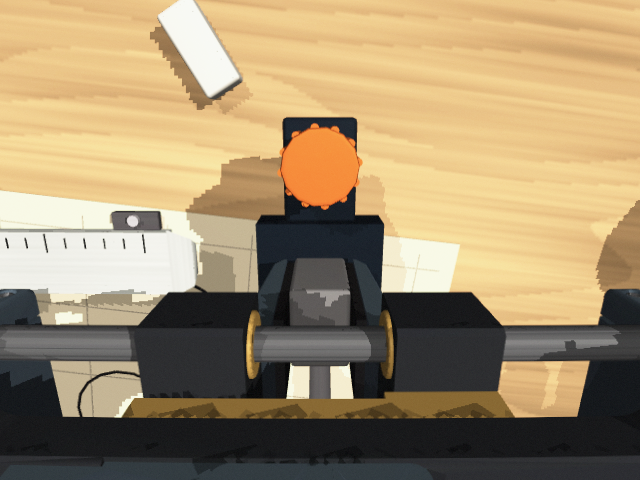

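Run:
```python
from h import *
im=cv2.imread('pics/w5.png').astype(int);b,g,r=im[...,0],im[...,1],im[...,2]
m=((r-b)<13)&(g>140); m[:,200:]=0;m[:222]=0;m[305:]=0
E=[[],[]]
for c in range(45,168):
    y=np.where(m[:,c])[0]; E[0].append((c,y.min()-.5));E[1].append((c,y.max()+.5))
L=[]
for i,a in enumerate(E):
    a=np.array(a)
    for _ in range(6):
        p=np.polyfit(a[:,0],a[:,1],1); a=a[abs(np.polyval(p,a[:,0])-a[:,1])<1.2]
    P=[atz('wrist',(c,np.polyval(p,c)),40) for c in (45,168)];L.append(P);print(len(a),p,P)
L=np.array(L);M=L.mean(0);d=M[0]-M[1];print('mid',M,np.degrees(np.arctan2(d[1],d[0])),np.linalg.norm(L[1]-L[0],axis=1))
print(M[0]+d/d[1]*(39.6-M[0][1]),M[0]+d/d[1]*(109.1-M[0][1]))
print([np.where(m[y])[0].max() for y in range(245,280,5)])
print(state()['ee_pos'],state()['ee_rot'])
```

```text
94 [  0.01 228.37] [array([546.92, -41.72,  40.  ]), array([539.52,  25.58,  40.  ])]
122 [  0.01 292.03] [array([585.31, -44.64,  40.  ]), array([577.39,  26.01,  40.  ])]
mid [[566.11 -43.18  40.  ]
 [558.46  25.8   40.  ]] -83.66521121714588 [38.5  37.87]
[556.92  39.6   40.  ] [549.21 109.1   40.  ]
[np.int64(195), np.int64(195), np.int64(195), np.int64(195), np.int64(195), np.int64(196), np.int64(196)]
[551.82 109.15  96.  ] [ 179.97    0.16 -173.06]
```

```bash
python3 -m jog '0.001 0 0.02 0.0003 0.001 0;0.001 0 0.039 0.0003 0.001 0;0.001 0 0.041 0.0003 0.001 0;0.001 0 0.041 0.0003 0.001 0;0.001 0 0.041 0.0003 0.001 0;0.001 0 0.041 0.0003 0.001 0;0.001 0 0.041 0.0003 0.001 0;0.001 0 0.041 0.0003 0.001 0'
cat > rail.py <<'E'
from h import *
import sys
f=sys.argv[1]; c0,c1=int(sys.argv[2]),int(sys.argv[3])
s=state();print(s['ee_pos'],s['ee_rot'],s['force'],s['torque'])
cal=calibration('wrist');im=snap('wrist',f).astype(int);r,g,b=im[...,0],im[...,1],im[...,2]
T=Ro.from_euler('xyz',s['ee_rot'],degrees=True);z0=s['ee_pos'][2]-8.5
for q,z in (('carriage_post',z0),('clamp_knob',z0-2),('carriage_nose',z0-23),('rail_entry',40)):
    for k in tip_of(q,'wrist')[:1]:
      P=atz('wrist',k['location'],z,cal); print(q,round(k['confidence'],2),np.array(k['location']),P,'tool',T.inv().apply(P-s['ee_pos']))
m=((r-b)<13)&(g>140); m[:,c1+30:]=0;m[:215]=0;m[330:]=0
E=[[],[]]
for c in range(c0,c1):
    y=np.where(m[:,c])[0]
    if len(y): E[0].append((c,y.min()-.5));E[1].append((c,y.max()+.5))
L=[]
for a in E:
    a=np.array(a)
    for _ in range(6):
        p=np.polyfit(a[:,0],a[:,1],1); a=a[abs(np.polyval(p,a[:,0])-a[:,1])<1.2]
    L.append([atz('wrist',(c,np.polyval(p,c)),40,cal) for c in (c0,c1)]);print(len(a),p)
L=np.array(L);M=L.mean(0);d=M[0]-M[1];print('mid',M,'yaw',np.degrees(np.arctan2(d[1],d[0])),'w',np.linalg.norm(L[1]-L[0],axis=1),'edge x at y=39.6',[ (l[0]+(l[0]-l[1])/(l[0]-l[1])[1]*(39.6-l[0][1]))[0] for l in L])
E
python3 rail.py w6 45 150
```

```text
time_s: 10.52
ee_pos: [551.6, 109.1, 75.7]
ee_rot: [180.0, 0.1, -173.1]
force: [-0.0, -0.2, -3.9]
gripper_width: 23.8
[551.63 109.12  75.75] [ 180.      0.11 -173.06] [-0.03 -0.22 -3.89] [ 0.02 -0.01 -0.01]
carriage_post 0.74 [312.6 308.4] [552.65 106.7   67.25] tool [-0.7  -2.52  8.5 ]
clamp_knob 0.71 [319.4 166.2] [491.12 102.35  65.25] tool [60.9   0.6  10.39]
carriage_nose 0.93 [263.3 285. ] [554.33  81.93  44.25] tool [  0.67 -27.31  31.5 ]
rail_entry 0.84 [179.9 281.1] [559.18  39.32  40.  ] tool [  1.01 -70.2   35.74]
51 [ -0.  240.5]
105 [  0.01 310.69]
mid [[565.33 -29.65  40.  ]
 [559.1   24.14  40.  ]] yaw -83.39444831316258 w [39.43 39.42] edge x at y=39.6 [np.float64(537.532984776754), np.float64(577.07959239588)]
```

View pics/w6.png

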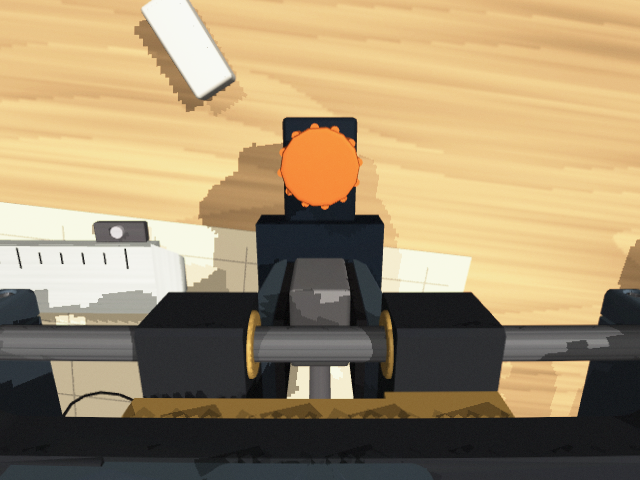

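Run:
```python
from h import *
im=cv2.imread('pics/w6.png')
for c in (60,165): print(c,[(y,im[y,c].tolist()) for y in range(232,262,1)])
print([(y,im[y,60].tolist()) for y in range(300,324,2)])
cv2.imwrite('pics/c3.png',cv2.resize(im[210:330,0:220],None,fx=3.6,fy=3.6,interpolation=cv2.INTER_NEAREST))
```

```text
60 [(232, [231, 249, 248]), (233, [231, 249, 248]), (234, [231, 249, 248]), (235, [231, 249, 248]), (236, [230, 249, 248]), (237, [230, 249, 248]), (238, [231, 249, 248]), (239, [212, 237, 237]), (240, [163, 184, 183]), (241, [139, 148, 147]), (242, [140, 148, 148]), (243, [138, 146, 147]), (244, [159, 169, 169]), (245, [157, 166, 166]), (246, [203, 212, 213]), (247, [232, 239, 238]), (248, [234, 240, 240]), (249, [234, 240, 240]), (250, [234, 240, 240]), (251, [234, 240, 241]), (252, [182, 192, 192]), (253, [78, 82, 82]), (254, [28, 27, 26]), (255, [107, 113, 112]), (256, [126, 130, 132]), (257, [166, 176, 175]), (258, [217, 227, 227]), (259, [226, 233, 233]), (260, [226, 232, 233]), (261, [225, 232, 233])]
165 [(232, [229, 248, 248]), (233, [231, 249, 248]), (234, [230, 249, 248]), (235, [231, 249, 249]), (236, [231, 249, 249]), (237, [232, 249, 249]), (238, [231, 249, 248]), (239, [231, 249, 248]), (240, [231, 249, 248]), (241, [231, 249, 248]), (242, [231, 249, 249]), (243, [231, 249, 248]), (244, [231, 249, 249]), (245, [231, 249, 249]), (246, [220, 243, 246]), (247, [209, 237, 245]), (248, [211, 237, 244]), (249, [228, 240, 243]), (250, [234, 241, 241]), (251, [234, 241, 241]), (252, [235, 241, 242]), (253, [235, 241, 241]), (254, [235, 241, 241]), (255, [234, 240, 240]), (256, [235, 241, 241]), (257, [234, 241, 240]), (258, [233, 240, 240]), (259, [235, 241, 241]), (260, [235, 241, 242]), (261, [234, 241, 240])]
[(300, [235, 242, 242]), (302, [233, 240, 240]), (304, [234, 240, 241]), (306, [219, 229, 229]), (308, [153, 162, 163]), (310, [155, 165, 166]), (312, [145, 161, 164]), (314, [117, 144, 156]), (316, [208, 237, 244]), (318, [208, 237, 245]), (320, [229, 248, 248]), (322, [192, 224, 232])]
```

View pics/c3.png

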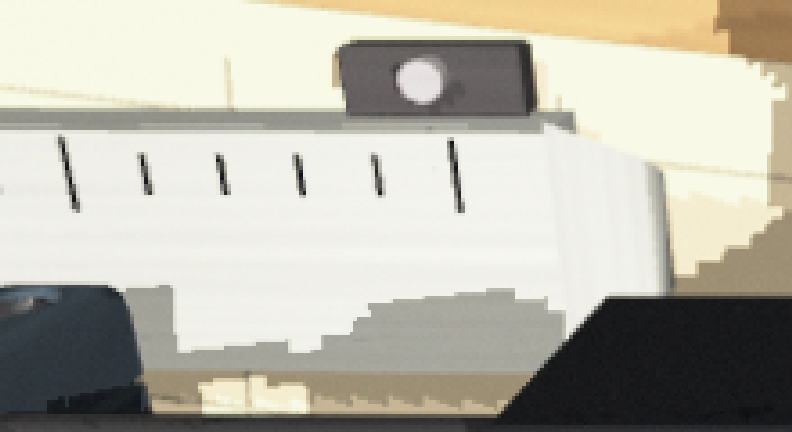

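Run:
```python
from h import *
im=cv2.imread('pics/w6.png').astype(int);b,g,r=im[...,0],im[...,1],im[...,2]
U=[];B=[]
for c in range(45,148):
    y=[k for k in range(236,256) if (r-b)[k,c]<13 and g[k,c]>200]
    if y: U.append((c,y[0]-.3))
    y=[k for k in range(290,325) if (r-b)[k,c]<22]
    if c<135 and y:
        k=290
        while (r-b)[k,c]<22 and g[k,c]>90: k+=1
        B.append((c,k-.5))
L=[]
for a in (U,B):
    a=np.array(a,float)
    a=a[abs(a[:,1]-np.median(a[:,1]))<5]
    for _ in range(6):
        p=np.polyfit(a[:,0],a[:,1],1); a=a[abs(np.polyval(p,a[:,0])-a[:,1])<1.2]
    L.append([atz('wrist',(c,np.polyval(p,c)),40) for c in (45,148)]);print(len(a),p)
L=np.array(L);M=L.mean(0);d=M[0]-M[1];print('mid',M,'yaw',np.degrees(np.arctan2(d[1],d[0])),'w',np.linalg.norm(L[1]-L[0],axis=1))
for l in (M,*L): print((l[0]+(l[0]-l[1])/(l[0]-l[1])[1]*(39.6-l[0][1]))[0])
```

```text
95 [  0.01 244.95]
90 [  0.   312.36]
mid [[566.75 -29.72  40.  ]
 [560.65  23.15  40.  ]] yaw -83.40917790146204 w [37.39 35.99]
558.7449479312706
540.9126071101272
576.5840675459136
```

```bash
python3 -m jog '0.0016 -0.02 0.0005 0 0.0012 0.001;0.0016 -0.045 0.0005 0 0.0012 0.001;0.0016 -0.065 0.0005 0 0.0012 0.001;0.0016 -0.073 0.0005 0 0.0012 0.001;0.0016 -0.074 0.0005 0 0.0012 0.001;0.0016 -0.074 0.0005 0 0.0012 0.001;0.0016 -0.074 0.0005 0 0.0012 0.001;0.0016 -0.074 0.0005 0 0.0012 0.001;0.0016 -0.074 0.0005 0 0.0012 0.001'
python3 - <<'E'
from h import *
s=state();print(s['ee_pos'],s['ee_rot'],s['force'],s['torque'])
print(s['ee_pos'][0]-(550.7+0.12*(109.1-s['ee_pos'][1])))
E
```

```text
time_s: 11.52
ee_pos: [555.1, 72.6, 75.4]
ee_rot: [180.0, -0.0, -173.1]
force: [0.3, -0.4, -2.5]
gripper_width: 23.9
[555.09  72.64  75.36] [ 179.99   -0.02 -173.12] [ 0.31 -0.41 -2.53] [ 0.05 -0.06 -0.01]
0.01432242888415658
```

```bash
python3 -m jog '0 -0.002 0 0 0 0;0 -0.004 0 0 0 0;0 -0.006 0 0 0 0;0 -0.008 0 0 0 0;0 -0.01 0 0 0 0;0 -0.01 0 0 0 0'; python3 -c "
from h import *
s=state();print(s['force'],s['torque'])"
```

```text
time_s: 12.02
ee_pos: [555.7, 67.5, 75.3]
ee_rot: [180.0, -0.0, -173.1]
force: [-0.4, -0.7, -3.5]
gripper_width: 23.7
[-0.43 -0.73 -3.52] [ 0.06 -0.03  0.01]
```

```bash
python3 -m jog '0 -0.002 0 0 0 0;0 -0.004 0 0 0 0;0 -0.006 0 0 0 0;0 -0.008 0 0 0 0;0 -0.01 0 0 0 0;0 -0.01 0 0 0 0'; python3 -c "
from h import *
s=state();print(s['force'],s['torque'])"; python3 -m jog '0 -0.002 0 0 0 0;0 -0.004 0 0 0 0;0 -0.006 0 0 0 0;0 -0.008 0 0 0 0;0 -0.01 0 0 0 0;0 -0.01 0 0 0 0'; python3 -c "
from h import *
s=state();print(s['force'],s['torque'])"
```

```text
time_s: 12.52
ee_pos: [556.4, 62.3, 75.4]
ee_rot: [-180.0, -0.0, -173.1]
force: [0.0, 0.6, -3.9]
gripper_width: 23.9
[ 0.02  0.56 -3.91] [-0.01  0.02  0.02]
time_s: 13.02
ee_pos: [557.0, 57.1, 75.3]
ee_rot: [-180.0, -0.0, -173.1]
force: [-0.4, 0.7, -3.0]
gripper_width: 23.9
[-0.36  0.68 -3.  ] [-0.01  0.03 -0.03]
```

```bash
python3 -m jog '0 -0.002 0 0 0 0;0 -0.004 0 0 0 0;0 -0.006 0 0 0 0;0 -0.008 0 0 0 0;0 -0.01 0 0 0 0;0 -0.01 0 0 0 0'; python3 -c "
from h import *
s=state();print(s['force'],s['torque'])"; python3 -m jog '0 -0.002 0 0 0 0;0 -0.004 0 0 0 0;0 -0.006 0 0 0 0;0 -0.008 0 0 0 0;0 -0.01 0 0 0 0;0 -0.01 0 0 0 0'; python3 -c "
from h import *
s=state();print(s['force'],s['torque'])"
```

```text
time_s: 13.52
ee_pos: [557.6, 52.0, 75.3]
ee_rot: [-180.0, -0.0, -173.2]
force: [-0.3, -0.4, -3.3]
gripper_width: 23.7
[-0.33 -0.42 -3.29] [ 0.05  0.03 -0.  ]
time_s: 14.02
ee_pos: [558.2, 46.8, 75.4]
ee_rot: [-180.0, -0.0, -173.2]
force: [-0.3, -0.8, -3.6]
gripper_width: 23.7
[-0.27 -0.84 -3.62] [-0.03 -0.01 -0.02]
```

```bash
python3 -m jog '0 -0.003 0 0 0 0;0 -0.006 0 0 0 0;0 -0.009 0 0 0 0;0 -0.012 0 0 0 0;0 -0.015 0 0 0 0;0 -0.018 0 0 0 0;0 -0.021 0 0 0 0;0 -0.024 0 0 0 0;0 -0.027 0 0 0 0;0 -0.03 0 0 0 0;0 -0.03 0 0 0 0'; python3 -c "
from h import *
s=state();print(s['force'],s['torque'])"; python3 -m jog '0 -0.003 0 0 0 0;0 -0.006 0 0 0 0;0 -0.009 0 0 0 0;0 -0.012 0 0 0 0;0 -0.015 0 0 0 0;0 -0.018 0 0 0 0;0 -0.021 0 0 0 0;0 -0.024 0 0 0 0;0 -0.027 0 0 0 0;0 -0.03 0 0 0 0;0 -0.033 0 0 0 0;0 -0.036 0 0 0 0;0 -0.039 0 0 0 0;0 -0.04 0 0 0 0;0 -0.04 0 0 0 0'; python3 -c "
from h import *
s=state();print(s['force'],s['torque'])"
```

```text
time_s: 14.93
ee_pos: [560.1, 31.6, 75.4]
ee_rot: [-180.0, -0.0, -173.2]
force: [-0.1, -0.7, -3.6]
gripper_width: 23.6
[-0.07 -0.68 -3.56] [0.04 0.05 0.04]
time_s: 16.18
ee_pos: [562.4, 11.6, 75.4]
ee_rot: [-180.0, -0.0, -173.2]
force: [0.1, 0.2, -2.6]
gripper_width: 24.0
[ 0.11  0.23 -2.62] [ 0.04 -0.02 -0.01]
```

```bash
python3 -m jog '0 -0.004 0 0 0 0;0 -0.008 0 0 0 0;0 -0.012 0 0 0 0;0 -0.016 0 0 0 0;0 -0.02 0 0 0 0;0 -0.024 0 0 0 0;0 -0.028 0 0 0 0;0 -0.032 0 0 0 0;0 -0.036 0 0 0 0;0 -0.04 0 0 0 0;0 -0.044 0 0 0 0;0 -0.048 0 0 0 0;0 -0.052 0 0 0 0;0 -0.056 0 0 0 0;0 -0.06 0 0 0 0;0 -0.06 0 0 0 0;0 -0.06 0 0 0 0'; python3 -c "
from h import *
s=state();print(s['force'],s['torque']);p=s['ee_pos']
u=np.array([.119,-.993,0])
for c in ('wrist','top','scene'):
  snap(c,c+'7')
  for q,z in (('stop_face',43),('carriage_nose',43),('carriage_post',66),('clamp_knob',64)):
    for k in tip_of(q,c)[:1]:
      P=atz(c,k['location'],z);print(c,q,round(k['confidence'],2),k['location'],P,'along from nose',(P-p)@u-30)
"
```

```text
time_s: 17.6
ee_pos: [566.0, -18.3, 75.4]
ee_rot: [-180.0, -0.0, -173.2]
force: [-0.6, -0.1, -3.2]
gripper_width: 23.5
[-0.63 -0.14 -3.21] [-0.02  0.03 -0.02]
wrist stop_face 0.7 [165.0, 286.0] [575.32 -94.27  43.  ] along from nose 46.55729426224394
wrist carriage_nose 0.92 [259.6, 286.0] [569.7  -47.21  43.  ] along from nose -0.8355614158373328
wrist carriage_post 0.84 [317.0, 308.0] [567.01 -18.59  66.  ] along from nose -29.582998131545377
wrist clamp_knob 0.65 [317.5, 167.2] [506.05 -25.44  64.  ] along from nose -30.02885176733944
top carriage_post 0.62 [300.3, 138.2] [760.08  45.62  66.  ] along from nose -70.36462918347925
scene stop_face 0.61 [264.9, 245.5] [ 570.98 -105.43   43.  ] along from nose 57.120714124894235
scene carriage_nose 0.59 [294.5, 241.1] [560.24 -50.53  43.  ] along from nose 1.3270885763131055
scene carriage_post 0.9 [313.6, 231.0] [560.38 -15.52  66.  ] along from nose -33.41848209140769
scene clamp_knob 0.93 [305.0, 212.9] [501.28 -27.97  64.  ] along from nose -28.083799280527117
```

```bash
python3 -m jog '0 -0.004 0 0 0 0;0 -0.008 0 0 0 0;0 -0.012 0 0 0 0;0 -0.016 0 0 0 0;0 -0.02 0 0 0 0;0 -0.024 0 0 0 0;0 -0.028 0 0 0 0;0 -0.032 0 0 0 0;0 -0.036 0 0 0 0;0 -0.04 0 0 0 0;0 -0.044 0 0 0 0;0 -0.048 0 0 0 0;0 -0.052 0 0 0 0;0 -0.056 0 0 0 0;0 -0.06 0 0 0 0;0 -0.064 0 0 0 0;0 -0.068 0 0 0 0;0 -0.072 0 0 0 0;0 -0.076 0 0 0 0;0 -0.076 0 0 0 0'; python3 -c "
from h import *
s=state();print(s['force'],s['torque'],s['ee_pos'])
u=np.array([.119,-.993,0]);p=s['ee_pos'];snap('wrist','w8')
for q,z in (('stop_face',43),('carriage_nose',43)):
    for k in tip_of(q,'wrist')[:1]:
      P=atz('wrist',k['location'],z);print(q,k,P,'along from nose',(P-p)@u-30)
im=cv2.imread('pics/w8.png').astype(int);red=(im[...,2]>110)&(im[...,1]<80)&(im[...,0]<80);red[:,275:]=0;red[:215]=0
for y in range(225,300,8):
  x=np.where(red[y])[0]
  if len(x):
    P=atz('wrist',(x.max()+.5,y),48);print(y,x.min(),x.max(),P,(P-p)@u-30)
"
```

```text
time_s: 20.02
ee_pos: [570.6, -56.3, 75.4]
ee_rot: [-180.0, -0.0, -173.2]
force: [1.2, 0.1, -3.3]
gripper_width: 23.9
[ 1.16  0.09 -3.3 ] [ 0.04 -0.02 -0.  ] [570.61 -56.3   75.41]
stop_face {'location': [241.5, 287.5], 'confidence': 0.93} [576.09 -94.    43.  ] along from nose 8.092624090773946
carriage_nose {'location': [258.8, 284.8], 'confidence': 0.69} [573.61 -85.45  43.  ] along from nose -0.6957458852440404
249 205 237 [554.45 -96.18  48.  ] 7.681318460786379
257 204 237 [558.43 -95.95  48.  ] 7.920599463245772
265 205 237 [562.45 -95.71  48.  ] 8.163529728160654
273 206 238 [566.47 -94.99  48.  ] 7.929564411948903
281 206 236 [570.71 -95.71  48.  ] 9.144269983028366
289 207 237 [574.83 -94.98  48.  ] 8.915043517447153
```

```bash
python3 -m jog '0 -0.002 0 0 0 0;0 -0.004 0 0 0 0;0 -0.006 0 0 0 0;0 -0.008 0 0 0 0;0 -0.01 0 0 0 0;0 -0.011 0 0 0 0;0 -0.012 0 0 0 0;0 -0.012 0 0 0 0'; python3 -c "
from h import *
s=state();print(s['force'],s['torque'],s['ee_pos'])";for i in 1; do python3 -m jog '0 -0.001 0 0 0 0;0 -0.002 0 0 0 0;0 -0.002 0 0 0 0;0 -0.002 0 0 0 0'; done;  python3 -c "
from h import *
s=state();print(s['force'],s['torque'],s['ee_pos'])"
```

```text
time_s: 20.83
ee_pos: [571.2, -61.9, 75.4]
ee_rot: [-180.0, -0.0, -173.2]
force: [0.6, 0.9, -4.1]
gripper_width: 23.4
[ 0.56  0.91 -4.13] [-0.02  0.01  0.  ] [571.2  -61.92  75.37]
time_s: 21.17
ee_pos: [571.3, -63.0, 75.4]
ee_rot: [-180.0, -0.0, -173.2]
force: [-1.5, 0.7, -3.1]
gripper_width: 23.8
[-1.53  0.68 -3.1 ] [0.02 0.01 0.01] [571.35 -62.99  75.39]
```

```bash
python3 -m jog '0 -0.001 0 0 0 0;0 -0.0015 0 0 0 0;0 -0.0015 0 0 0 0';  python3 -m jog '0 -0.001 0 0 0 0;0 -0.0015 0 0 0 0;0 -0.0015 0 0 0 0'
```

```text
time_s: 21.42
ee_pos: [571.4, -63.7, 75.4]
ee_rot: [-180.0, -0.0, -173.2]
force: [-0.5, -0.3, -2.5]
gripper_width: 23.6
time_s: 21.67
ee_pos: [571.5, -64.6, 75.4]
ee_rot: [-180.0, -0.0, -173.2]
force: [-0.8, 0.2, -3.0]
gripper_width: 23.7
```

```bash
python3 -c "
from h import *
for i in range(3):
  s=state();print(s['force'],s['torque'],s['ee_pos'])
  if i<2: snap('wrist')"
```

```text
[-0.75  0.24 -3.01] [ 0.02  0.05 -0.04] [571.55 -64.56  75.37]
[-0.11  0.09 -4.04] [-0.01  0.03  0.02] [571.55 -64.53  75.39]
[-0.19  0.15 -3.53] [ 0.05 -0.04 -0.01] [571.51 -64.53  75.37]
```

```bash
python3 -m jog '0 -0.001 0 0 0 0;0 -0.0015 0 0 0 0;0 -0.0015 0 0 0 0';  python3 -m jog '0 -0.001 0 0 0 0;0 -0.001 0 0 0 0;0 -0.001 0 0 0 0'
```

```text
time_s: 22.02
ee_pos: [571.6, -65.3, 75.4]
ee_rot: [-180.0, -0.0, -173.2]
force: [-0.7, -0.1, -3.8]
gripper_width: 24.3
time_s: 22.27
ee_pos: [571.7, -65.7, 75.4]
ee_rot: [-180.0, -0.0, -173.2]
force: [-0.1, 0.3, -2.9]
gripper_width: 24.0
```

```bash
python3 -m jog '0 -0.001 0 0 0 0;0 -0.0015 0 0 0 0;0 -0.0015 0 0 0 0' | sed -n '2p;4p';  python3 -m jog '0 -0.001 0 0 0 0;0 -0.001 0 0 0 0;0 -0.001 0 0 0 0' | sed -n '2p;4p'; python3 -m jog '0 -0.001 0 0 0 0;0 -0.001 0 0 0 0;0 -0.001 0 0 0 0' | sed -n '2p;4p'
```

```text
ee_pos: [571.7, -65.8, 75.4]
force: [0.2, 4.3, -1.6]
ee_pos: [571.7, -65.8, 75.4]
force: [-0.0, 5.1, -2.4]
ee_pos: [571.7, -65.8, 75.5]
force: [0.1, 4.1, -1.3]
```

```bash
python3 -m jog '0 0 0.0006 0 0 0;0 0 0.0012 0 0 0;0 0 0.0012 0 0 0;0 0 0.0012 0 0 0' | sed -n '2p;4p'; python3 -m jog '0 0 0 0 0 0;0 0 0 0 0 0;0 0 0 0 0 0;0 0 0 0 0 0;0 0 0 0 0 0;0 0 0 0 0 0' 0.1 50 | sed -n '2p;4,5p'; python3 -m jog '0 0 -0.03 0 0 0;0 0 -0.09 0 0 0;0 0 -0.16 0 0 0;0 0 -0.2 0 0 0;0 0 -0.2 0 0 0;0 0 -0.2 0 0 0;0 0 -0.2 0 0 0' 
python3 -c "
from h import *
s=state();p=s['ee_pos'];print(p,s['ee_rot'],s['qpos'],s['force'],s['torque'])
u=np.array([.119,-.993,0])
for c in ('wrist','top','scene'):
  snap(c,c+'9')
  for q,z in (('stop_face',43),('carriage_nose',43),('carriage_post',66),('clamp_knob',64)):
    for k in tip_of(q,c)[:1]:
      P=atz(c,k['location'],z);print(c,q,round(k['confidence'],2),k['location'],P)
"
```

```text
ee_pos: [571.7, -65.8, 74.9]
force: [0.4, 3.7, -1.2]
ee_pos: [571.8, -66.1, 75.0]
force: [0.6, 0.5, -0.4]
gripper_width: 50.1
time_s: 24.43
ee_pos: [571.1, -66.3, 174.0]
ee_rot: [179.8, -0.1, -173.3]
force: [0.7, -0.8, -0.5]
gripper_width: 50.4
[571.05 -66.28 174.04] [ 179.83   -0.11 -173.28] [  -7.84   20.96   95.      0.15   64.18 -104.62] [ 0.67 -0.84 -0.48] [0.01 0.01 0.01]
wrist stop_face 0.97 [280.4, 233.8] [574.19 -94.02  43.  ]
wrist carriage_nose 0.58 [279.8, 234.2] [574.7  -94.45  43.  ]
wrist carriage_post 0.94 [317.0, 247.5] [574.91 -66.75  66.  ]
wrist clamp_knob 0.8 [319.5, 149.7] [509.97 -72.59  64.  ]
top carriage_nose 0.82 [378.0, 236.5] [576.51 -91.05  43.  ]
top carriage_post 0.79 [365.0, 236.1] [575.36 -66.24  66.  ]
top clamp_knob 0.92 [367.2, 273.2] [509.15 -67.7   64.  ]
scene stop_face 0.44 [268.0, 247.6] [577.22 -99.78  43.  ]
scene carriage_nose 0.81 [271.4, 244.9] [569.7  -93.49  43.  ]
scene carriage_post 0.66 [285.7, 234.8] [569.68 -67.04  66.  ]
scene clamp_knob 0.6 [281.3, 213.7] [502.26 -73.4   64.  ]
```

```bash
python3 -c "
from h import *
row([510.1,-73.0,120],-173.2)"
```

```text
ROW 0.1243 0.0009 0.1101 0.0016 0.0000 -0.0009 | rows>= 2.0
```

```bash
python3 -m jog '0.05 0 0 0.0016 0 0;0.1 0 0 0.0016 0 0;0.1243 0.0009 0.06 0.0016 0 -0.0009;0.1243 0.0009 0.11 0.0016 0 -0.0009;0.1243 0.0009 0.11 0.0016 0 -0.0009;0.1243 0.0009 0.11 0.0016 0 -0.0009;0.1243 0.0009 0.11 0.0016 0 -0.0009'
python3 -c "
from h import *
s=state();p=s['ee_pos'];print(p,s['ee_rot'])
snap('wrist','w10')
for q,z in (('clamp_knob',64),('carriage_post',66)):
    for k in tip_of(q,'wrist')[:1]: print(q,k,atz('wrist',k['location'],z))
im=cv2.imread('pics/w10.png').astype(int);m=(im[...,2]>150)&(im[...,0]<100)&(im[...,1]>60)&(im[...,1]<190);m[:120]=0
n,l,st,ce=cv2.connectedComponentsWithStats(m.astype(np.uint8));i=1+st[1:,4].argmax();print(st[i],ce[i])
x,y,w,h,_=st[i];print('top disc centre at z76.5',atz('wrist',(x+w/2-.5,y+h/2-.5),76.5))
row([510.1,-73.0,70],-173.2)"
```

```text
time_s: 25.77
ee_pos: [511.5, -73.2, 121.3]
ee_rot: [-180.0, 0.1, -173.2]
force: [0.1, 0.6, 0.9]
gripper_width: 50.2
[511.52 -73.2  121.27] [-179.96    0.14 -173.19]
clamp_knob {'location': [317.1, 266.9], 'confidence': 0.61} [511.57 -74.16  64.  ]
carriage_post {'location': [318.0, 365.2], 'confidence': 0.6} [572.74 -66.47  66.  ]
[   0  161   79  116 4431] [ 24.68 209.79]
top disc centre at z76.5 [ 497.28 -219.21   76.5 ]
ROW 0.0031 0.0007 0.1029 -0.0005 0.0019 0.0001 | rows>= 2.0
```

```bash
python3 -m jog '0.0028 0.0007 0.03 0 0.001 0;0.0028 0.0007 0.07 0 0.001 0;0.0028 0.0007 0.095 0 0.001 0;0.0028 0.0007 0.103 0 0.001 0;0.0028 0.0007 0.103 0 0.001 0;0.0028 0.0007 0.103 0 0.001 0;0.0028 0.0007 0.103 0 0.001 0'
python3 -m jog '0 0 0 0 0 0;0 0 0 0 0 0;0 0 0 0 0 0;0 0 0 0 0 0;0 0 0 0 0 0;0 0 0 0 0 0;0 0 0 0 0 0;0 0 0 0 0 0' -1 10
cat > rd.py <<'E'
from h import *
F=[]
for i in range(5):
    s=state();F.append(np.r_[s['force'],s['torque']])
    if i<4: grab_frame('wrist')
print(s['ee_pos'],s['ee_rot'],'F',np.mean(F,0),'w',round(s['gripper_width'],1),'t',s['time_s'])
E
python3 rd.py
```

```text
time_s: 26.5
ee_pos: [511.2, -73.2, 71.0]
ee_rot: [-179.9, 0.2, -173.2]
force: [0.2, -0.2, -0.4]
gripper_width: 50.2
time_s: 27.17
ee_pos: [511.3, -73.1, 71.2]
ee_rot: [-179.9, 0.2, -173.2]
force: [-1.0, 1.4, 3.0]
gripper_width: 29.8
[511.24 -73.1   71.12] [-179.92    0.21 -173.19] F [-0.6   0.87  3.02  0.22  0.06  0.04] w 29.8 t 27.3667
```

```bash
python3 -m jog '0 0 0 0 0 0;0 0 0 0 0 0;0 0 0 0 0 0' -1 35 >/dev/null; python3 rd.py; python3 -m jog '0 0 0 0 0 0.03;0 0 0 0 0 0.06;0 0 0 0 0 0.09;0 0 0 0 0 0.11;0 0 0 0 0 0.11;0 0 0 0 0 0.11' >/dev/null; python3 rd.py
```

```text
[511.28 -73.07  71.16] [-179.92    0.22 -173.18] F [-0.72  0.77  3.55  0.24  0.04  0.06] w 29.5 t 27.8167
[511.33 -73.05  71.17] [-179.96    0.24  176.93] F [-0.62  1.06  3.55  0.3  -0.    0.07] w 29.1 t 28.5167
```

```bash
python3 -m jog '0 0 0 0 0 0.03;0 0 0 0 0 0.06;0 0 0 0 0 0.09;0 0 0 0 0 0.11;0 0 0 0 0 0.11;0 0 0 0 0 0.11'; python3 rd.py; python3 -m jog '0 0 0 0 0 0.03;0 0 0 0 0 0.06;0 0 0 0 0 0.09;0 0 0 0 0 0.11;0 0 0 0 0 0.11;0 0 0 0 0 0.11'; python3 rd.py
```

```text
time_s: 29.02
ee_pos: [511.3, -73.2, 71.2]
ee_rot: [-180.0, 0.2, 167.1]
force: [-0.5, 0.1, 3.1]
gripper_width: 29.3
[511.31 -73.13  71.18] [-180.      0.24  167.06] F [-0.92  0.23  3.63  0.07  0.06  0.05] w 29.8 t 29.2167
time_s: 29.72
ee_pos: [511.3, -73.2, 71.2]
ee_rot: [180.0, 0.2, 157.2]
force: [-0.7, 0.6, 2.8]
gripper_width: 28.9
[511.29 -73.19  71.18] [179.97   0.24 157.19] F [-0.94 -0.04  3.57  0.01  0.06  0.07] w 29.5 t 29.9167
```

```bash
for i in 1 2; do python3 -m jog '0 0 0 0 0 0.03;0 0 0 0 0 0.06;0 0 0 0 0 0.09'>/dev/null; python3 -c "
from h import *
s=state();print(s['force'],s['torque'],s['ee_rot'],s['qvel'][5],s['effort'])"; python3 rd.py; done
```

```text
[-1.64 -0.34  3.56] [-0.01  0.09  0.18] [179.94   0.23 149.01] 32.04765508956069 [ -0.29 -37.21 -16.63   0.09  -0.15  -0.26]
[511.28 -73.25  71.19] [179.93   0.23 149.14] F [-0.53 -0.23  3.68 -0.04  0.09  0.04] w 29.4 t 30.3667
[-1.11 -0.23  4.41] [0.   0.2  0.24] [179.92   0.21 141.01] 32.07605801375036 [ -0.26 -36.92 -16.68   0.16  -0.28  -0.24]
[511.1  -73.3   71.19] [179.92   0.2  141.12] F [-0.94 -0.33  4.49 -0.05  0.18  0.08] w 29.4 t 30.8167
```

```bash
cat > q.py <<'E'
from h import *
s=state();y=s['ee_rot'][2];print('turn %.1f tz %.3f J6eff %.3f qv %.0f F %s t %.1f'%(186.82-(y%360),s['torque'][2],s['effort'][5],s['qvel'][5],s['force'],s['time_s']))
E
for i in 1 2 3 4; do python3 -m jog '0 0 0 0 0 0.025;0 0 0 0 0 0.05'>/dev/null; python3 q.py; done
```

```text
turn 50.2 tz 0.230 J6eff -0.175 qv 27 F [-1.11 -0.46  4.18] t 31.0
turn 54.7 tz 0.221 J6eff -0.134 qv 27 F [-1.4  -0.07  5.09] t 31.1
turn 59.1 tz 0.295 J6eff -0.121 qv 27 F [-2.28  0.01  5.37] t 31.3
turn 63.6 tz 0.276 J6eff -0.110 qv 27 F [-2.34 -0.16  3.84] t 31.5
```

```bash
python3 rd.py; for i in 1; do python3 -m jog '0 0 0 0 0 0.02;0 0 0 0 0 0.04'>/dev/null; python3 q.py; done; python3 rd.py
```

```text
[510.58 -73.4   71.27] [179.93   0.16 123.27] F [-1.71 -0.33  4.5  -0.14  0.27  0.16] w 28.8 t 31.6833
turn 67.1 tz 0.255 J6eff -0.050 qv 21 F [-2.18  0.02  4.72] t 31.9
[510.51 -73.46  71.25] [179.93   0.15 119.74] F [-1.56 -0.18  4.52 -0.12  0.29  0.18] w 28.9 t 32.05
```

```bash
python3 -m jog '0.0009 0.0004 0 0 0 0;0.0018 0.0008 0 0 0 0;0.0018 0.0008 0 0 0 0;0.0018 0.0008 0 0 0 0'>/dev/null; python3 rd.py;python3 -m jog '0.0009 0.0004 0 0 0 0;0.0018 0.0008 0 0 0 0;0.0018 0.0008 0 0 0 0;0.0018 0.0008 0 0 0 0'>/dev/null; python3 rd.py
```

```text
[510.44 -73.27  71.28] [179.97   0.22 119.79] F [-1.89 -4.82  4.48 -0.96  0.29  0.07] w 29.6 t 32.5833
[510.41 -73.18  71.29] [-180.      0.31  119.84] F [-1.73 -6.17  4.22 -1.2   0.3   0.03] w 29.4 t 33.1167
```

```bash
python3 -m jog '-0.0008 -0.0004 0 0 0 0;-0.0008 -0.0004 0 0 0 0;-0.0008 -0.0004 0 0 0 0'>/dev/null; python3 rd.py; for i in 1 2 3; do python3 -m jog '0 0 0 0 0 0.014'>/dev/null; python3 q.py; done; python3 rd.py
```

```text
[510.41 -73.35  71.29] [180.     0.29 119.83] F [-1.57 -0.53  4.27 -0.18  0.24  0.04] w 29.1 t 33.5667
turn 68.2 tz 0.335 J6eff -0.064 qv 17 F [-1.52 -1.17  4.85] t 33.6
turn 69.6 tz 0.255 J6eff 0.040 qv 16 F [-1.94 -0.59  4.75] t 33.7
turn 70.9 tz 0.283 J6eff 0.047 qv 16 F [-1.48 -1.19  3.39] t 33.8
[510.34 -73.37  71.29] [180.     0.31 115.96] F [-1.76 -1.57  4.36 -0.28  0.27  0.19] w 29.3 t 34.0167
```

```bash
python3 -m jog '0 0 0 0 0 0;0 0 0 0 0 0;0 0 0 0 0 0;0 0 0 0 0 0;0 0 0 0 0 0;0 0 0 0 0 0' 0.1 35; python3 -m jog '0 0 -0.03 0 0 0;0 0 -0.09 0 0 0;0 0 -0.16 0 0 0;0 0 -0.22 0 0 0;0 0 -0.25 0 0 0;0 0 -0.25 0 0 0;0 0 -0.25 0 0 0;0 0 -0.25 0 0 0;0 0 -0.25 0 0 0'
python3 -c "
from h import *
s=state();p=s['ee_pos'];print(p,s['ee_rot'],s['force'])
for c in ('wrist','scene','top'):
  cal=calibration(c);snap(c,c+'11')
  for q,z in (('stop_face',43),('carriage_nose',43),('carriage_post',66),('clamp_knob',64)):
    for k in tip_of(q,c)[:1]:
      P=atz(c,k['location'],z,cal);print(c,q,round(k['confidence'],2),k['location'],P)
"
```

```text
time_s: 34.52
ee_pos: [510.4, -73.3, 71.2]
ee_rot: [180.0, 0.3, 116.0]
force: [-0.1, 0.3, 0.0]
gripper_width: 50.3
time_s: 35.27
ee_pos: [509.1, -72.5, 194.4]
ee_rot: [-179.8, 0.2, 116.0]
force: [0.3, -0.8, 0.7]
gripper_width: 50.4
[509.06 -72.55 194.4 ] [-179.83    0.18  115.96] [ 0.26 -0.77  0.73]
wrist stop_face 0.76 [380.8, 283.1] [575.45 -93.98  43.  ]
wrist carriage_nose 0.72 [380.1, 283.3] [575.02 -94.39  43.  ]
wrist carriage_post 0.84 [397.9, 261.6] [571.06 -66.05  66.  ]
wrist clamp_knob 0.69 [319.3, 231.7] [508.27 -71.34  64.  ]
scene stop_face 0.54 [267.0, 247.4] [ 576.58 -101.61   43.  ]
scene carriage_nose 0.65 [269.6, 242.8] [563.48 -96.74  43.  ]
scene carriage_post 0.96 [285.1, 234.4] [568.47 -68.09  66.  ]
scene clamp_knob 0.87 [283.6, 211.1] [494.03 -68.77  64.  ]
```

View pics/wrist11.png

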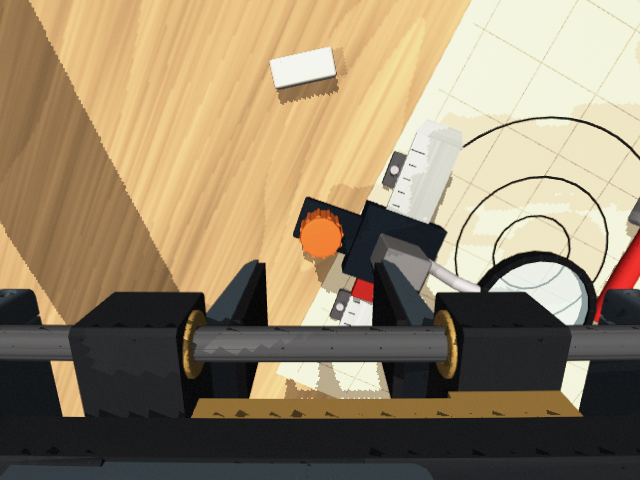

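```bash
python3 -c "
from workcell import *
print(job_done(), state()['time_s'])"
```

```text
the job is handed in; nothing more can be done
the job is handed in; nothing more can be done
```

The carriage is on the rail, home against the red stop and clamped. I let go of it and handed the job in about 35 s in; no verdict came back.

- **Sliding on:** I gripped the post and slid the carriage on from the tapered end. Sideways and sliding forces stayed under about 2 N at every reading. It met the stop at 4–5 N.
- **Clamping:** I turned the knob clockwise about 71°. The torque while turning was about 0.22 N m in the free part and about 0.28–0.29 N m at the end.
- **Last checks:** In the last wrist picture the saddle sits against the stop, with nose and stop face within about 1 mm by the networks. The gripper is open and clear above.
- **Bystanders:** Only the eraser is whole in that last view. I did not measure the other three again, but the arm and the carriage passed well clear of them.

**Less certain:**
- **Clamp force:** It was never measured directly. The torque while turning was noisy and did not clearly rise over the last 12°, so it puts the start of the bite at about 56°. The torque at rest puts it at about 47–50°. That means 14–24° past the bite, roughly 27–46 N at the pad, so it may be tighter than the 30 N aimed for but below the 55 N limit.
- **Grip test:** A pull of about 6 N on the knob moved the carriage only about 0.3 mm, most of it springing back. The pull was off-centre and came before the last 3–4° of turning, so it only shows that the clamp had bitten.
- **Scene camera:** Its positions disagreed with the wrist camera by up to 15 mm. I relied on the wrist camera and the contact force instead.

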